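# Seat the drip tray in the drainer and set the rinse valve half open

### The arm

A 6-joint arm with a two-finger parallel gripper is mounted at the origin on the work surface. World frame = base frame: x ahead of the robot, y to its left, z up, the work surface at z = 0. Lengths are in mm, angles in degrees, forces in N, time in s.
With the tool pointing down it reaches from about 300 to 850 mm from the base axis. Payload 4.2 kg.
Tool frame: the origin (TCP) lies at the centre of the arm's flange, where the gripper is bolted on; the fingertips stand 191 mm ahead of it and the grasp point (between the pads) lies 172 mm ahead of it; z points along the fingers, x is the direction in which the jaws open and shut, and the axes are right-handed (so a half turn about z gives the same grasp; the last joint's range is limited). The gripper opens to 91 mm and grips with 3 to 60 N. Pads are 32 mm wide; open, the fingers measure 118 mm over their backs; the gripper's body (76 mm by 178 mm) begins 60 mm behind the grasp point.
Start: joints at [-69.729, 18.312, 89.639, -0, 72.044, -1.146], TCP at [209.963, -535.293, 404.776] pointing down, gripper open.
Joint ranges: [-177.97, 177.97], [-48.28, 115.42], [12.27, 149.76], [-77.06, 257.06], [2.81, 150.46], [-146.56, 146.56]. Speed limits (degrees/s): [147.25, 147.25, 180, 180, 180, 180].

### API

Orientations are given as [roll, pitch, yaw] about the fixed x, y, z axes, in that order (R = Rz(yaw) Ry(pitch) Rx(roll)).
In Python, from workcell import telemetry, imaging, env gives the robot as it stands. The module is installed in compiled form; this text tells all that it offers.
- The arm moves only by the tool jog_arm, never from a script. Its argument "series" is a list of rows, each a list of 3 entries, a list of its own where there are three numbers: the shift along the world's x, y, z in mm, then the turn, a rotation vector about the world's x, y, z in rad, then the opening, from 0 (shut) to 1 (fully open). In form: [[[x, y, z], [ax, ay, az], jaw], ...]. A call has exactly 5 rows; each row is the pose to reach, as a shift and turn from the pose measured when the call began; what a row does not reach only later rows make up. A row lasts 1/12 s, in which the tool goes at most 41.7 mm and 7.16 degrees, less where a joint would pass 70% of its speed; a pose out of reach is approached as far as the arm can. A call with a gripper value outside its range is refused whole. The fingers move at their own pace and stop on an object; "squeeze" is the grip in N (left out, the last holds). Time passes only in rows, so rows that repeat a pose let the fingers close, or fill a call up. It gives the time, the measured TCP pose, the force and the opening at its end, in the units of the state.
- telemetry.state(): the state, without advancing time (a new reading comes with each control period).
- imaging.grab_frame(name): name is "side" or "top"; returns a dict with "pixels" (420x560x3 uint8, red, green, blue), "fov_y" (degrees; the focal length in pixels is half the picture's height over the tangent of half this angle, whatever the lens; pixels are square), "cx", "cy" (the principal point, pixels), "R" (3x3) and "t" (3): a world point X has camera coordinates R X + t. Camera axes: x right, y down, z forward; pixel columns grow to the right and rows downward; lengths in mm; the calibration is good to about 2 mm. A picture is of the moment at which its call begins. There is no depth.
- env.job_done(): hands the job in, once; it reports no verdict.
The state is a dict: "time_s": time; "qpos": joint angles; "qvel": joint speeds; "effort": joint torques, N m; "ee_pos": TCP position; "ee_rot": TCP orientation; "force": force on the tool from outside, world axes, zero at the start; "torque": the same for the moment, N m; "gripper_width": finger opening in mm.
Only numpy, scipy, OpenCV 4.12 (cv2) and the standard library are available. Lean on these libraries where they do the work, as an engineer would, in place of code of your own. Each camera call takes 0.05 s, during which the arm holds its last target.

### The job

Slide the round aluminium drip tray across the steel drainer, without lifting it off, until it drops into the round recess in front of the spout and lies flat there. Only then turn the valve lever above the spout to half open, 45 degrees from closed, and let go. Leave the saucer and all the other things where they are.

Things in the scene. Friction and masses are not known exactly. Their poses are not given: they have to be found in the camera images.
- drainer: fixed steel drainer, 300 (own x) by 530 mm (own y), top 35 mm above the counter; origin: centre of its underside; x points away from the robot, y left; place and yaw (within 0.2 rad) vary. Round recess 8 mm deep, 136 mm wide, centre at (-35, 0) mm. Valve post at (115, 0) mm; below the lever a spout (20 mm thick, 70 to 100 mm above the counter) runs from it towards the recess, to x = 35 mm
- pocket (a point): centre of the floor of the drainer's round recess, 27 mm above the counter; axes as the drainer's
- tray: loose round drip tray, plain aluminium, dark slots in its floor, upright rim: 126 mm across, 20 mm high, floor and rim wall 4 mm thick (about 116 mm clear inside), 0.2 to 0.4 kg; origin: centre of its underside. Starts on the drainer left or right of the recess, some 165 mm from its centre; seated, its origin is at the pocket point and its rim stands 12 mm above the drainer
- valve (a joint): angle of the valve lever about its vertical axis, rad: 0 closed (lever along the drainer's +y, across the spout), growing counter-clockwise from above, the tip swinging towards the robot, to a stop at 1.57 fully open (lever along the spout, to the drainer's -x); half open is 0.785. Starts at 0 to 0.08. Stays where it is left; needs about 2 N at 75 mm from the axis
- valve_axis (a point): point on the lever's turning axis at the mid height of the lever, 131 mm above the counter; fixed to the drainer, axes as the drainer's
- lever_grip (a point): point in the middle of the lever bar's section, 75 mm out from the turning axis; turns with the lever, y points along the lever outwards, z up. The black bar is 18 mm wide and 12 mm high and reaches 112 mm from the axis; free space below and beside it here
- saucer: bystander: white ceramic saucer, 132 mm wide, 18 mm high, on the drainer on the other side of the recess from the tray; origin at the centre of its underside
- tumbler: bystander: steel tumbler, 66 mm wide, 85 mm high, on the drainer's back right part; origin at the centre of its underside
- spoon: bystander: red plastic spoon, 150 mm long, lying on the drainer's back left part along the drainer's y; origin at the middle of its underside, x points along it to the bowl
- tiffin: bystander: two-tier aluminium tiffin with a wire handle, 130 mm wide, 153 mm high, on the counter right of the drainer, nearer the robot than the mug; origin at the centre of its underside
- snack_box: bystander: green snap-lid snack box, 106 by 156 by 57 mm, on the counter left of the drainer; origin at the centre of its underside
- mug: bystander: blue ceramic mug, 80 mm wide, 90 mm high, on the counter right of the drainer; origin at the centre of its underside

How it is judged (in metres and radians):
On the way, in this order (a step that is already met when the one before it is completed fails the run):
1. the tray has dropped into the recess and lies flat, with the valve still closed (horizontal distance between tray and pocket below 0.009 m and z of tray in the frame of pocket below 0.003 m and angle between tray's own z axis and vertical below 0.04 rad and value of joint valve below 0.25 rad), for 0.2 s.
2. the valve lever stands at half open (value of joint valve between 0.635 and 0.935 rad), for 0.2 s.
At the end, for the whole second after the job is handed in: The tray lies flat on the floor of the recess (centre within 9 mm, less than 3 mm up, tilt under 0.04 rad), at rest; the valve lever stands within 0.15 rad of half open (0.785 rad) (all of step 2 and horizontal distance between tray and pocket below 0.009 m and z of tray in the frame of pocket below 0.003 m and angle between tray's own z axis and vertical below 0.04 rad and linear speed of tray below 0.02 m/s); the robot touches nothing.
It fails at once if the tray is lifted more than 12 mm off the drainer's top (z of tray in the frame of pocket above 0.02 m).
It fails at once if the valve is opened (beyond 0.3 rad) while the tray is not seated (value of joint valve above 0.3 rad and (horizontal distance between tray and pocket above 0.012 m or z of tray in the frame of pocket above 0.005 m)).
It fails at once if a bystander is moved more than 30 mm (distance of any of saucer, tumbler, spoon, tiffin, snack_box, mug from where it was at the start of the episode above 0.03 m).
It also fails if it takes over 58 s, if anything falls off the work surface, if the arm or the gripper's body presses on something with over 40 N, if the wrist force passes 120 N, or if a joint passes its speed limit or range.

## Working session

There is one attempt and no reset: what is moved stays moved. The work goes in short steps, Python scripts to look and compute and a tool call to move; the robot and the scene stay as the last step left them, time stands still between calls to the robot, and variables do not carry over. Pictures are saved under pics/ and viewed, and the job is handed in when it is done.

Besides the shell and the picture viewer there is one more tool, called by a JSON object that holds its "fn" and its "kwargs", one argument or row to a line. jog_arm: Moves the arm, as the interface text tells. Its arguments: {"type":"object","properties":{"series":{"type":"array"},"squeeze":{"type":"number"}},"required":["series"]}

```bash
mkdir -p pics; cat > h.py <<'E'
import numpy as np, cv2
from workcell import telemetry, imaging, env
def grab(n,fn):
    f=imaging.grab_frame(n); cv2.imwrite('pics/'+fn,f['pixels'][:,:,::-1]); return f
def foc(f): return f['pixels'].shape[0]/2/np.tan(np.radians(f['fov_y'])/2)
def proj(f,X):
    c=np.asarray(f['R'])@np.asarray(X,float)+np.asarray(f['t']); F=foc(f)
    return np.array([f['cx']+F*c[0]/c[2], f['cy']+F*c[1]/c[2]])
def back(f,u,v,z):
    R=np.asarray(f['R']);t=np.asarray(f['t']);F=foc(f)
    d=R.T@np.array([(u-f['cx'])/F,(v-f['cy'])/F,1]); o=-R.T@t
    return o+d*(z-o[2])/d[2]
E
python3 - <<'E'
from h import *
import pickle
for n in('top','side'):
    f=grab(n,n+'0.png'); pickle.dump(f,open(n+'0.pkl','wb'))
    print(n,{k:v for k,v in f.items() if k!='pixels'})
print(telemetry.state())
E
```

```text
top {'fov_y': 46.88479684024243, 'cx': 279.3936231886453, 'cy': 203.7133792416255, 'R': array([[ 0.02077135, -0.9997533 , -0.0078666 ],
       [-0.98170986, -0.01890584, -0.18944212],
       [ 0.18924666,  0.01165769, -0.98186038]]), 't': array([   5.42817745,  566.40129859, 1718.52614107])}
side {'fov_y': 48.692071104820435, 'cx': 291.6917202189382, 'cy': 210.3347760732688, 'R': array([[-9.92258026e-01, -1.24191743e-01, -6.48702501e-04],
       [-6.53936531e-02,  5.26903718e-01, -8.47405536e-01],
       [ 1.05582574e-01, -8.40802523e-01, -5.30945795e-01]]), 't': array([ 541.62056912,  125.80728068, 1344.41107848])}
{'time_s': 0.1, 'qpos': array([-6.97299408e+01,  1.83480827e+01,  8.97017047e+01,  9.79757637e-04,
        7.20415548e+01, -1.14820538e+00]), 'qvel': array([-0.0226415 , -0.10316323, -0.23180272,  0.08997846,  0.05024228,
       -0.0640208 ]), 'effort': array([-7.03953701e-04, -4.13332701e+01, -2.32510078e+01,  7.28388224e-02,
        4.22111875e-02, -3.91728361e-05]), 'ee_pos': array([ 209.903206  , -535.15363198,  403.98753785]), 'ee_rot': array([-1.79997238e+02,  9.13051157e-02, -6.85820360e+01]), 'force': array([-0.02288439, -0.90293819,  0.12685617]), 'torque': array([0.01583757, 0.0044078 , 0.02753368]), 'gripper_width': 91.16247191142767}
```

View pics/top0.png

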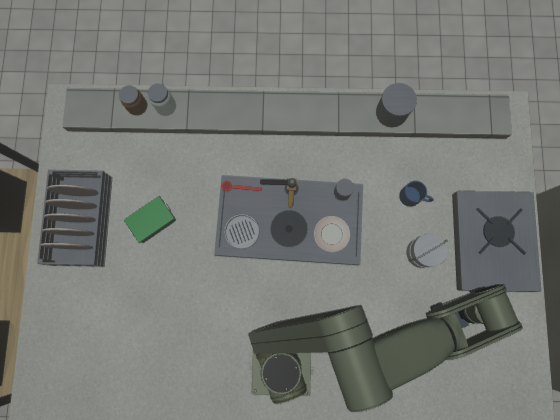

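View pics/side0.png

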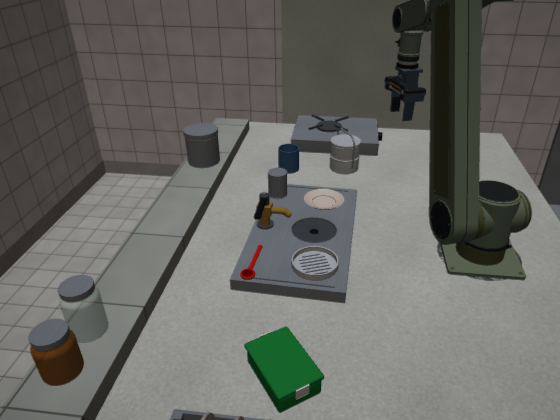

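The top view shows the tray on the left at about (241,231), the recess at (289,229), the saucer at (332,234) and the valve at (291,185) with its lever pointing left. I'll enlarge these to measure them.

```bash
python3 - <<'E'
from h import *
import pickle
f=pickle.load(open('top0.pkl','rb')); p=f['pixels'][:,:,::-1]
cv2.imwrite('pics/topc.png',cv2.resize(p[165:275,205:375],None,fx=4.6,fy=4.6,interpolation=cv2.INTER_CUBIC))
f=pickle.load(open('side0.pkl','rb')); p=f['pixels'][:,:,::-1]
cv2.imwrite('pics/sidec.png',cv2.resize(p[160:300,225:370],None,fx=4.2,fy=4.2,interpolation=cv2.INTER_CUBIC))
E
```

```text
(no output)
```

View pics/topc.png

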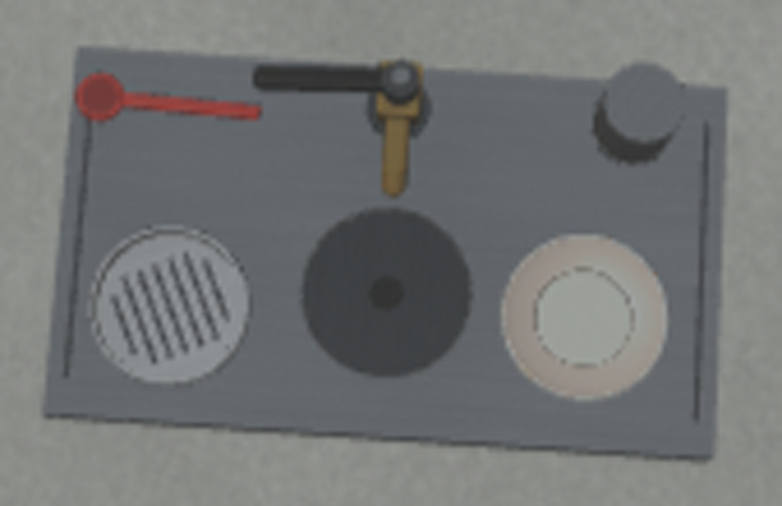

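View pics/sidec.png

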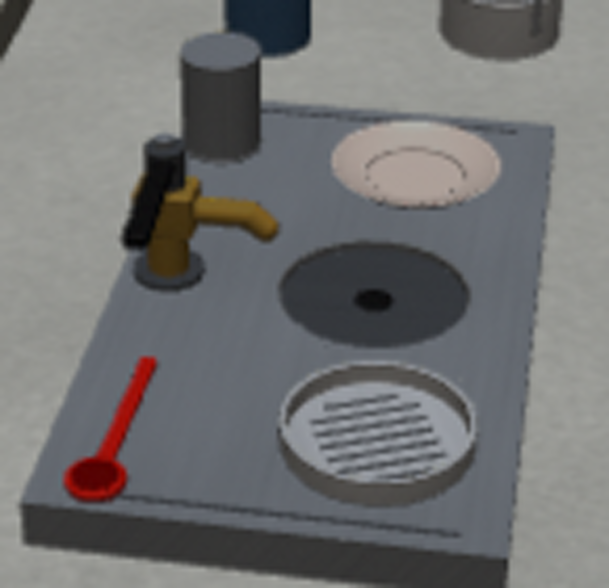

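```bash
cat > fit.py <<'E'
from h import *
import pickle
from scipy.optimize import least_squares
T=pickle.load(open('top0.pkl','rb'));S=pickle.load(open('side0.pkl','rb'))
tc=lambda x,y:((x+.5)/4.6-.5+205,(y+.5)/4.6-.5+165)
sc=lambda x,y:((x+.5)/4.2-.5+225,(y+.5)/4.2-.5+160)
def dw(p,l):
    c,s=np.cos(p[2]),np.sin(p[2]); return np.array([p[0]+c*l[0]-s*l[1],p[1]+s*l[0]+c*l[1],l[2]])
# local -> pixel
obs=[(T,(150,265,35),tc(80,47)),(T,(150,-265,35),tc(727,88)),(T,(-150,-265,35),tc(713,456)),(T,(-150,265,35),tc(45,412)),
(T,(-35,0,35),tc(386.5,292.5)),(S,(-35,0,35),sc(374.5,293)),(S,(150,265,35),sc(24,507)),(S,(-150,-265,35),sc(553,126)),(S,(-150,265,35),sc(508,556))]
def res(p): return np.concatenate([proj(f,dw(p,l))-o for f,l,o in obs])
r=least_squares(res,[500,0,0],x_scale=[100,100,.1],loss='soft_l1');p=r.x
print('drainer',p,np.degrees(p[2]));print(res(p).reshape(-1,2).round(2))
print('pocket',dw(p,(-35,0,27)),'axis',dw(p,(115,0,131)))
print('recess T',back(T,*tc(386.5,292.5),35),'S',back(S,*sc(374.5,293),35))
def circ(f,pts,z,r0):
    P=np.array([back(f,*q,z)[:2] for q in pts])
    s=least_squares(lambda c:np.hypot(*(P-c[:2]).T)-c[2],[*P.mean(0),r0]);return s.x
print('tray T',circ(T,[tc(90,305),tc(250,305),tc(170,226),tc(170,384)],55,63))
print('tray S',circ(S,[sc(278,422),sc(476,425),sc(377,361)],55,63))
print('recess T circ',circ(T,[tc(302,292),tc(471,292),tc(386,208),tc(386,377)],35,68))
print('recess S circ',circ(S,[sc(279,294),sc(470,294),sc(375,241),sc(375,347)],35,68))
print('saucer T',circ(T,[tc(501,316),tc(668,316),tc(584,234),tc(584,401)],35+18,66))
print('tip lever T',back(T,*tc(254,76),131), 'knob',back(T,*tc(400,80),145))
print('spoon',back(T,*tc(100,97),40),back(T,*tc(261,112),40))
E
python3 fit.py
```

```text
drainer [ 5.15787465e+02 -2.00741360e+01 -4.40469804e-02] -2.5237060792237074
[[-0.98 -0.37]
 [-0.04 -0.62]
 [ 0.32  0.17]
 [-0.6   0.3 ]
 [-0.05 -0.45]
 [ 0.18 -0.73]
 [-0.68 -1.27]
 [ 0.68 -0.67]
 [ 0.68  0.29]]
pocket [480.82141146 -18.53299013  27.        ] axis [630.67592475 -25.13790097 131.        ]
recess T [479.17841196 -18.74528941  35.        ] S [481.0162136 -14.6031098  35.       ]
tray T [463.5013016  151.67698426  62.85112336]
tray S [465.67279278 155.80541519  62.54715541]
recess T circ [479.66938372 -18.71474774  67.60161343]
recess S circ [481.25158165 -16.03767996  67.4304686 ]
saucer T [ 460.3375426  -174.54646585   65.84740793]
tip lever T [631.24725929  86.63671647 131.        ] knob [626.84743267 -25.28495593 145.        ]
spoon [633.35803164 215.65703748  40.        ] [623.41015064  85.08852311  40.        ]
```

Tray radius (63 mm) and recess radius (67.5 mm) both match the given sizes. The pocket is at about (480,-18) and the tray at about (464,153). I'll put the part-open fingers inside the tray with the jaw axis along the path, and push on the leading rim with the back of the leading finger.

{"fn": "jog_arm", "kwargs": {
  "series": [
    [[14,37.5,0],[0,0,-0.056],0.77],
    [[28,75,0],[0,0,-0.112],0.77],
    [[42,112.5,0],[0,0,-0.168],0.77],
    [[55.5,150,0],[0,0,-0.224],0.77],
    [[69,187.5,0],[0,0,-0.278],0.77]
  ]
}}

```text
time_s: 0.52
ee_pos: [279.0, -345.9, 403.6]
ee_rot: [180.0, 0.1, -84.7]
force: [-0.1, 0.4, -0.0]
gripper_width: 70.6
```

{"fn": "jog_arm", "kwargs": {
  "series": [
    [[14,37.5,0],[0,0,0],0.77],
    [[28,75,0],[0,0,0],0.77],
    [[42,112.5,0],[0,0,0],0.77],
    [[55.5,150,0],[0,0,0],0.77],
    [[69,187.5,0],[0,0,0],0.77]
  ]
}}

```text
time_s: 0.93
ee_pos: [347.9, -156.4, 403.5]
ee_rot: [180.0, 0.1, -84.8]
force: [1.5, -0.2, 0.1]
gripper_width: 70.3
```

{"fn": "jog_arm", "kwargs": {
  "series": [
    [[14,37.5,0],[0,0,0],0.77],
    [[28,75,0],[0,0,0],0.77],
    [[42,112.5,0],[0,0,0],0.77],
    [[55.5,150,0],[0,0,0],0.77],
    [[69,187.5,0],[0,0,0],0.77]
  ]
}}

```text
time_s: 1.35
ee_pos: [416.8, 33.2, 403.4]
ee_rot: [180.0, 0.1, -84.7]
force: [0.4, -0.2, 0.3]
gripper_width: 70.4
```

{"fn": "jog_arm", "kwargs": {
  "series": [
    [[13,33,0],[0,0,0],0.77],
    [[26,66,0],[0,0,0],0.77],
    [[37,95,0],[0,0,0],0.77],
    [[47.7,120,-20],[0,0,0],0.77],
    [[47.7,120,-50],[0,0,0],0.77]
  ]
}}

```text
time_s: 1.77
ee_pos: [467.1, 157.2, 354.9]
ee_rot: [-179.5, 0.3, -84.5]
force: [0.7, -0.6, -0.5]
gripper_width: 70.3
```

{"fn": "jog_arm", "kwargs": {
  "series": [
    [[0,0,-20],[0,0,0],0.77],
    [[0,0,-40],[0,0,0],0.77],
    [[0,0,-60],[0,0,0],0.77],
    [[0,0,-80],[0,0,0],0.77],
    [[0,0,-90],[0,0,0],0.77]
  ]
}}

```text
time_s: 2.18
ee_pos: [466.1, 157.0, 262.4]
ee_rot: [-179.8, 0.3, -84.5]
force: [-0.3, -0.6, -0.9]
gripper_width: 69.9
```

```bash
python3 - <<'E'
from h import *
for n,(a,b,c,d) in (('side',(160,300,225,370)),('top',(165,275,205,375))):
    f=grab(n,n+'1.png');p=f['pixels'][:,:,::-1]
    cv2.imwrite('pics/%s1c.png'%n,cv2.resize(p[a:b,c:d],None,fx=4.2,fy=4.2,interpolation=cv2.INTER_CUBIC))
print(telemetry.state()['ee_pos'])
E
```

```text
[466.21693056 157.02635093 262.82633474]
```

View pics/side1c.png

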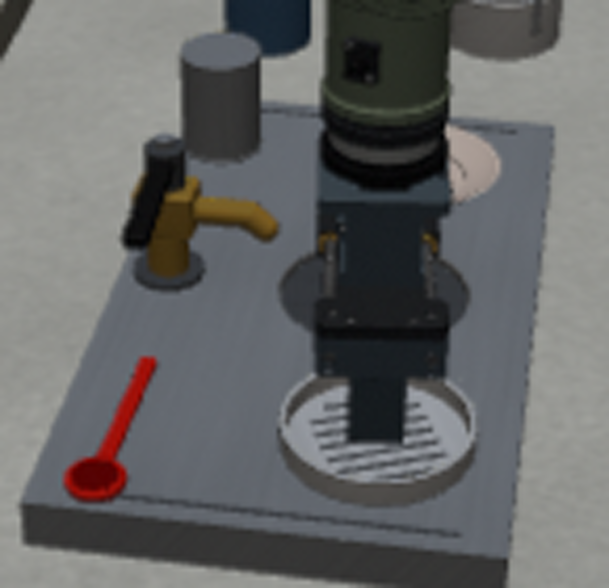

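View pics/top1c.png

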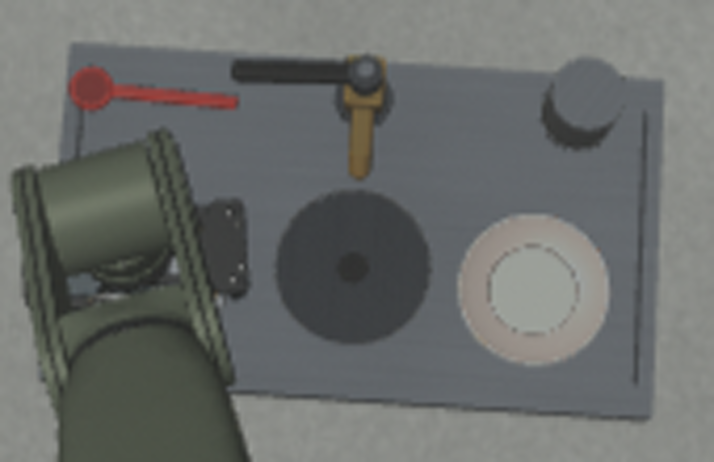

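The side view shows the fingers centred over the tray, both near crop x≈377. Next I lower them inside it.

{"fn": "jog_arm", "kwargs": {
  "series": [
    [[-1,-3,-7],[0,0,0],0.77],
    [[-1,-3,-14],[0,0,0],0.77],
    [[-1,-3,-21],[0,0,0],0.77],
    [[-1,-3,-27],[0,0,0],0.77],
    [[-1,-3,-27],[0,0,0],0.77]
  ]
}}

```text
time_s: 2.7
ee_pos: [464.9, 153.9, 234.8]
ee_rot: [-179.9, 0.3, -84.5]
force: [0.5, 0.2, -0.4]
gripper_width: 70.0
```

```bash
python3 - <<'E'
from h import *
for n,(a,b,c,d) in (('side',(160,300,225,370)),):
    f=grab(n,n+'2.png');p=f['pixels'][:,:,::-1]
    cv2.imwrite('pics/%s2c.png'%n,cv2.resize(p[a:b,c:d],None,fx=4.2,fy=4.2,interpolation=cv2.INTER_CUBIC))
s=telemetry.state();print(s['ee_pos'],s['force'])
E
```

```text
[465.04140717 153.96727267 235.32244315] [0.27846629 0.60793326 0.14592551]
```

View pics/side2c.png

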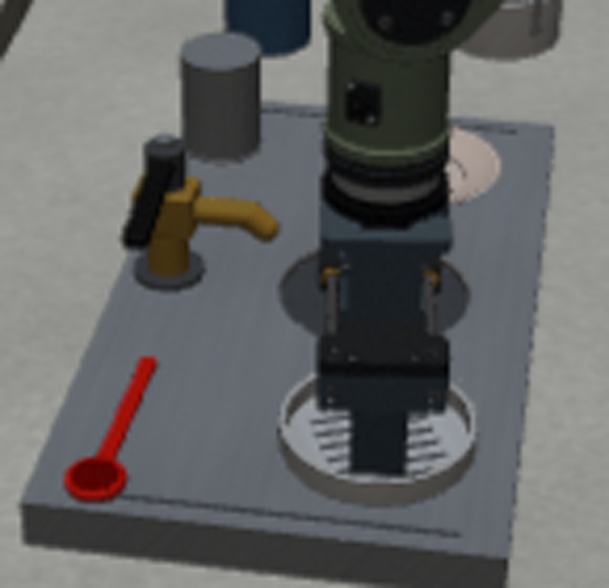

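{"fn": "jog_arm", "kwargs": {
  "series": [
    [[0.6,-7,0],[0,0,0],0.77],
    [[1.8,-20,0],[0,0,0],0.77],
    [[3.1,-35,0],[0,0,0],0.77],
    [[4.4,-50,0],[0,0,0],0.77],
    [[5.8,-65,0],[0,0,0],0.77]
  ]
}}

```text
time_s: 3.17
ee_pos: [470.9, 88.2, 235.7]
ee_rot: [-179.8, 0.3, -84.5]
force: [-0.3, 1.3, -1.1]
gripper_width: 70.1
```

{"fn": "jog_arm", "kwargs": {
  "series": [
    [[1.3,-15,0],[0,0,0],0.77],
    [[2.7,-30,0],[0,0,0],0.77],
    [[4,-45,0],[0,0,0],0.77],
    [[5.3,-60,0],[0,0,0],0.77],
    [[6.4,-72,0],[0,0,0],0.77]
  ]
}}

```text
time_s: 3.58
ee_pos: [477.4, 15.1, 236.1]
ee_rot: [-179.8, 0.3, -84.6]
force: [-0.0, 1.3, -0.9]
gripper_width: 70.5
```

```bash
python3 - <<'E'
from h import *
for n,(a,b,c,d) in (('side',(160,300,225,370)),):
    f=grab(n,n+'3.png');p=f['pixels'][:,:,::-1]
    cv2.imwrite('pics/%s3c.png'%n,cv2.resize(p[a:b,c:d],None,fx=4.2,fy=4.2,interpolation=cv2.INTER_CUBIC))
s=telemetry.state();print(s['ee_pos'],s['force'])
E
```

```text
[477.6134876   13.82750309 236.13708782] [-0.22254365 -1.57819571  0.39701007]
```

View pics/side3c.png

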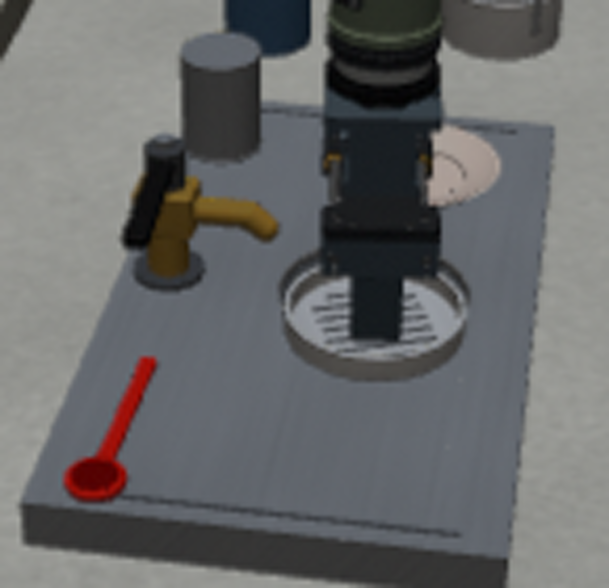

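The tray follows the gripper; its centre is about 7 mm behind the gripper's. I'll finish slowly.

{"fn": "jog_arm", "kwargs": {
  "series": [
    [[0.6,-7,0],[0,0,0],0.77],
    [[1.2,-14,0],[0,0,0],0.77],
    [[1.7,-20,0],[0,0,0],0.77],
    [[2.2,-26,0],[0,0,0],0.77],
    [[2.6,-31,0],[0,0,0],0.77]
  ]
}}

```text
time_s: 4.05
ee_pos: [480.3, -17.6, 236.2]
ee_rot: [-179.7, 0.2, -84.6]
force: [-0.0, 1.8, 0.8]
gripper_width: 70.4
```

{"fn": "jog_arm", "kwargs": {
  "series": [
    [[0.2,-2,0],[0,0,0],0.77],
    [[0.3,-4,0],[0,0,0],0.77],
    [[0.5,-6,0],[0,0,0],0.77],
    [[0.6,-8,0],[0,0,0],0.77],
    [[0.6,-8,0],[0,0,0],0.77]
  ]
}}

```text
time_s: 4.47
ee_pos: [481.0, -25.7, 236.2]
ee_rot: [-179.7, 0.2, -84.6]
force: [0.7, 0.5, 1.2]
gripper_width: 70.3
```

```bash
python3 - <<'E'
from h import *
for n,(a,b,c,d) in (('side',(160,300,225,370)),('top',(165,275,205,375))):
    f=grab(n,n+'4.png');p=f['pixels'][:,:,::-1]
    cv2.imwrite('pics/%s4c.png'%n,cv2.resize(p[a:b,c:d],None,fx=4.2,fy=4.2,interpolation=cv2.INTER_CUBIC))
s=telemetry.state();print(s['ee_pos'],s['force'])
E
```

```text
[480.9443088  -25.5884891  236.20501236] [ 0.41352496  0.21412562 -0.07015915]
```

View pics/side4c.png

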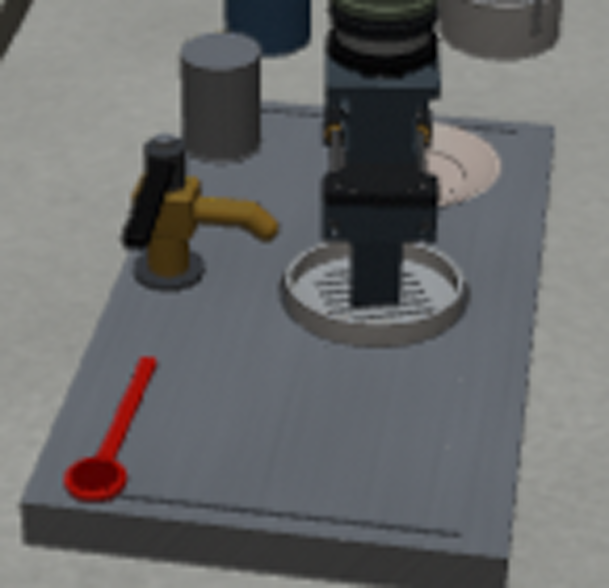

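View pics/top4c.png

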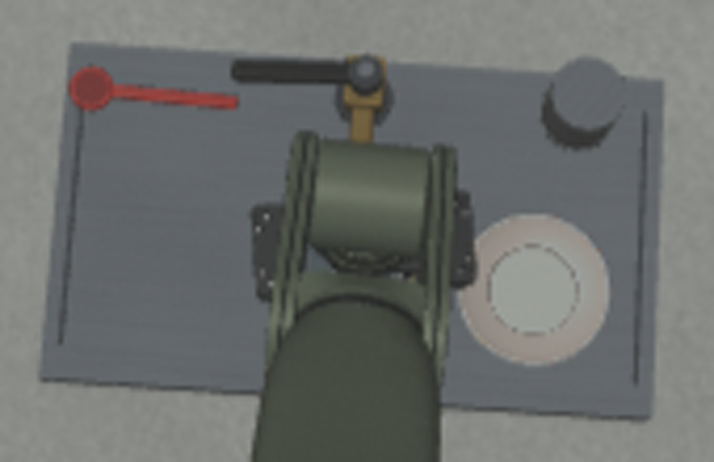

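```bash
cat > ov.py <<'E'
from h import *
def ov(f,items,fn,box,s=6):
    a,b,c,d=box
    im=cv2.resize(f['pixels'][a:b,c:d,::-1],None,fx=s,fy=s,interpolation=cv2.INTER_CUBIC)
    th=np.linspace(0,2*np.pi,200)
    for (x,y,z,r,col) in items:
        q=np.array([proj(f,(x+r*np.cos(t),y+r*np.sin(t),z)) for t in th]); q=(q-[c,a]+.5)*s-.5
        cv2.polylines(im,[np.round(q).astype(int)],True,col,1)
    cv2.imwrite('pics/'+fn,im)
E
python3 - <<'E'
from ov import *
f=imaging.grab_frame('side')
ov(f,[(480.5,-17,47,63,(0,0,255)),(480.5,-17,35,63,(0,255,255))],'s5a.png',(210,250,280,350) and (205,255,280,350),10)
ov(f,[(480.5,-12,55,63,(0,0,255)),(480.5,-12,35,63,(0,255,255))],'s5b.png',(205,255,280,350),10)
E
```

```text
(no output)
```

View pics/s5a.png

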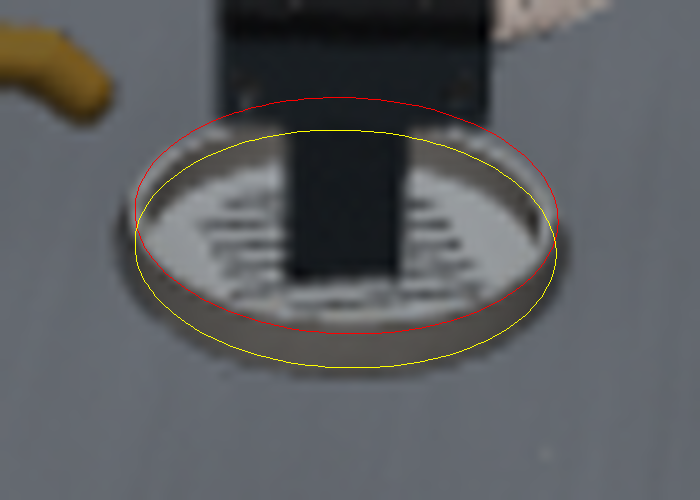

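View pics/s5b.png

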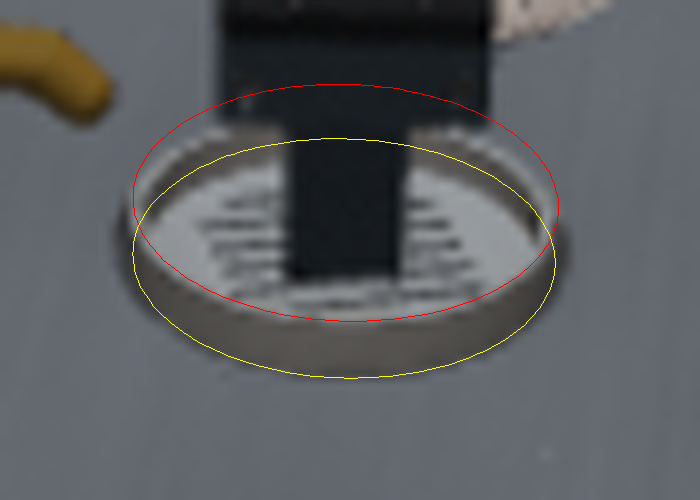

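The visible wall suggests it has dropped, but this view doesn't settle it. I'll raise the fingers and move aside to look.

{"fn": "jog_arm", "kwargs": {
  "series": [
    [[0,3,10],[0,0,0],0.77],
    [[0,3,40],[0,0,0],0.77],
    [[0,3,80],[0,0,0],0.77],
    [[-20,30,110],[0,0,0],0.77],
    [[-40,60,130],[0,0,0],0.77]
  ]
}}

```text
time_s: 5.03
ee_pos: [443.1, 32.0, 367.5]
ee_rot: [-179.5, 0.2, -84.7]
force: [1.0, 1.3, -0.7]
gripper_width: 70.1
```

{"fn": "jog_arm", "kwargs": {
  "series": [
    [[-10,39,0],[0,0,0],0.5],
    [[-20,78,0],[0,0,0],0.5],
    [[-30,117,0],[0,0,0],0.5],
    [[-30,156,0],[0,0,0],0.5],
    [[-30,190,0],[0,0,0],0.5]
  ]
}}

```text
time_s: 5.45
ee_pos: [412.0, 224.1, 367.9]
ee_rot: [-179.4, 0.2, -84.7]
force: [1.0, -0.6, 0.5]
gripper_width: 46.1
```

```bash
python3 - <<'E'
from ov import *
import pickle
for n,b,s in (('side',(205,255,280,350),10),('top',(165,275,205,375),4.6)):
    f=grab(n,n+'6.png'); pickle.dump(f,open(n+'6.pkl','wb'))
    ov(f,[],n+'6c.png',b,s)
s=telemetry.state();print(s['ee_pos'],s['force'])
E
```

```text
[412.8793199  225.81090782 367.6298998 ] [-0.96784616 -0.44644798  0.71812415]
```

View pics/side6c.png

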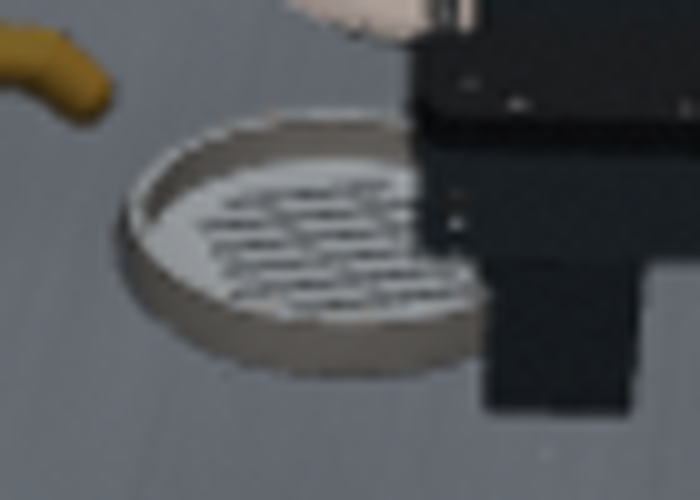

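View pics/top6c.png

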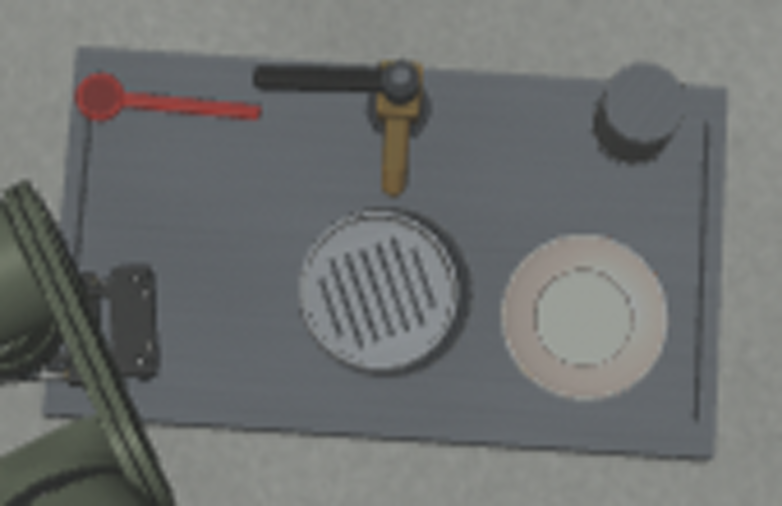

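```bash
cat >> fit.py <<'E'
print('----')
for z in (47,55):
    print(z,'tray T',circ(T,[tc(298,290),tc(462,290),tc(380,206),tc(380,373)],z,63))
E
python3 fit.py|sed -n '/----/,$p'; python3 - <<'E'
from ov import *
import pickle
f=pickle.load(open('top6.pkl','rb')); b=(205,255,262,312)
ov(f,[(480.3,-18,35,68,(0,255,255))],'t6a.png',b,11)
f=pickle.load(open('side6.pkl','rb'))
E
```

```text
----
47 tray T [480.26636184 -13.43148072  65.78008144]
55 tray T [479.12399954 -13.38784584  65.47897601]
```

View pics/t6a.png

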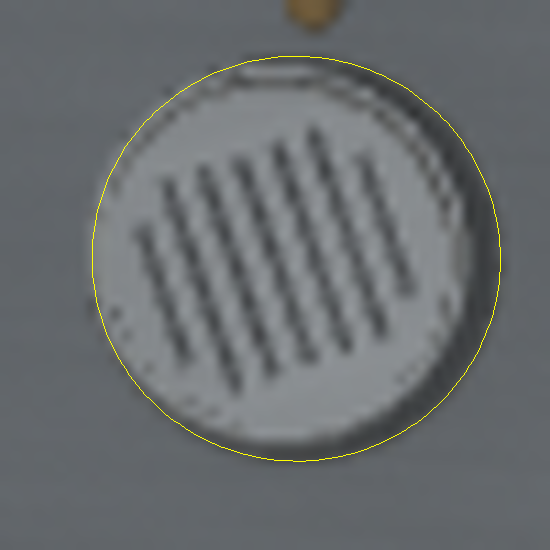

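The rim's left edge sits right on the recess edge, with the tray's centre about 5 mm short in +y. It may still be resting on that edge, so I'll go back in and push a few mm more.

{"fn": "jog_arm", "kwargs": {
  "series": [
    [[11,-39,0],[0,0,0],0.77],
    [[22,-78,0],[0,0,0],0.77],
    [[33,-117,0],[0,0,0],0.77],
    [[44,-156,0],[0,0,0],0.77],
    [[55,-195,0],[0,0,0],0.77]
  ]
}}

```text
time_s: 5.97
ee_pos: [467.6, 28.4, 367.7]
ee_rot: [-179.4, 0.2, -84.4]
force: [1.3, 0.6, 0.2]
gripper_width: 69.9
```

{"fn": "jog_arm", "kwargs": {
  "series": [
    [[6,-20,0],[0,0,0],0.77],
    [[12.5,-42,-5],[0,0,0],0.77],
    [[12.5,-42,-40],[0,0,0],0.77],
    [[12.5,-42,-75],[0,0,0],0.77],
    [[12.5,-42,-100],[0,0,0],0.77]
  ]
}}

```text
time_s: 6.38
ee_pos: [479.0, -15.1, 265.6]
ee_rot: [-179.5, 0.2, -84.5]
force: [-0.2, 0.4, -0.6]
gripper_width: 70.3
```

{"fn": "jog_arm", "kwargs": {
  "series": [
    [[1,1,-10],[0,0,0],0.77],
    [[1,1,-20],[0,0,0],0.77],
    [[1,1,-30],[0,0,0],0.77],
    [[1,1,-30.5],[0,0,0],0.77],
    [[1,1,-30.5],[0,0,0],0.77]
  ]
}}

```text
time_s: 6.8
ee_pos: [479.6, -14.6, 234.8]
ee_rot: [-179.6, 0.2, -84.5]
force: [0.1, -0.1, 0.3]
gripper_width: 70.0
```

{"fn": "jog_arm", "kwargs": {
  "series": [
    [[0.3,-3,0],[0,0,0],0.77],
    [[0.6,-6,0],[0,0,0],0.77],
    [[0.8,-8,0],[0,0,0],0.77],
    [[1,-10,0],[0,0,0],0.77],
    [[1,-11,0],[0,0,0],0.77]
  ]
}}

```text
time_s: 7.22
ee_pos: [480.7, -25.9, 235.2]
ee_rot: [-179.6, 0.2, -84.5]
force: [-0.7, 0.2, 0.8]
gripper_width: 70.3
```

{"fn": "jog_arm", "kwargs": {
  "series": [
    [[0.1,-1,0],[0,0,0],0.77],
    [[0.2,-2,0],[0,0,0],0.77],
    [[0.3,-3,0],[0,0,0],0.77],
    [[0.4,-4,0],[0,0,0],0.77],
    [[0.5,-5,0],[0,0,0],0.77]
  ]
}}

```text
time_s: 7.63
ee_pos: [481.2, -30.8, 235.3]
ee_rot: [-179.6, 0.2, -84.5]
force: [-0.7, 2.8, 2.1]
gripper_width: 70.4
```

```bash
python3 - <<'E'
from ov import *
f=grab('side','side7.png'); ov(f,[],'side7c.png',(205,255,280,350),10)
s=telemetry.state();print(s['ee_pos'],s['force'])
E
```

```text
[481.27275272 -30.90555667 235.28255193] [-0.08802816  1.87211988  1.55046946]
```

View pics/side7c.png

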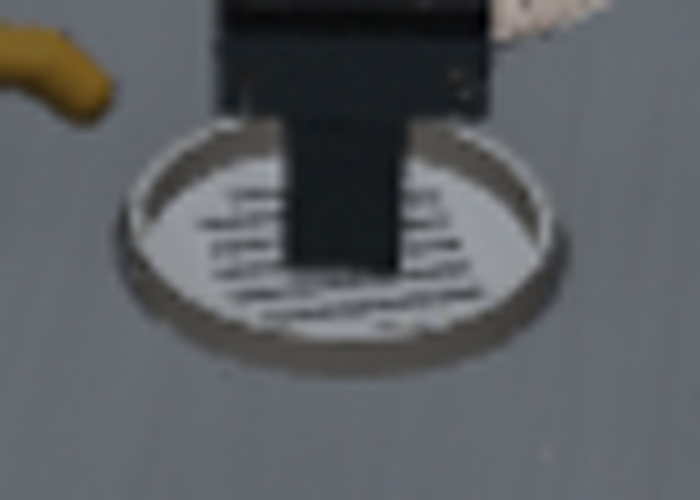

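The visible near wall is now shorter, about 33 px where seated predicts 36, so it has dropped. I'll retract and verify.

{"fn": "jog_arm", "kwargs": {
  "series": [
    [[0,7,0],[0,0,0],0.77],
    [[0,7,20],[0,0,0],0.77],
    [[0,7,55],[0,0,0],0.77],
    [[-10,25,90],[0,0,0],0.77],
    [[-30,60,115],[0,0,0],0.77]
  ]
}}

```text
time_s: 8.1
ee_pos: [455.4, 24.1, 350.2]
ee_rot: [-179.2, 0.1, -84.7]
force: [0.9, 0.9, -0.2]
gripper_width: 69.9
```

{"fn": "jog_arm", "kwargs": {
  "series": [
    [[-10,39,10],[0,0,0],0.7],
    [[-20,78,20],[0,0,0],0.6],
    [[-30,117,30],[0,0,0],0.5],
    [[-30,156,30],[0,0,0],0.5],
    [[-30,192,30],[0,0,0],0.5]
  ]
}}

```text
time_s: 8.52
ee_pos: [424.4, 218.3, 381.1]
ee_rot: [-179.1, 0.1, -84.7]
force: [1.1, -0.5, 0.5]
gripper_width: 46.2
```

```bash
python3 - <<'E'
from ov import *
import pickle
for n,b,s in (('side',(205,255,280,350),10),('top',(205,255,262,312),11)):
    f=grab(n,n+'8.png'); pickle.dump(f,open(n+'8.pkl','wb'))
    ov(f,[],n+'8c.png',b,s)
s=telemetry.state();print(s['ee_pos'],s['force'])
E
```

```text
[425.09213025 220.2631376  380.29448125] [-0.33353879 -0.10212361 -0.69453446]
```

View pics/side8c.png

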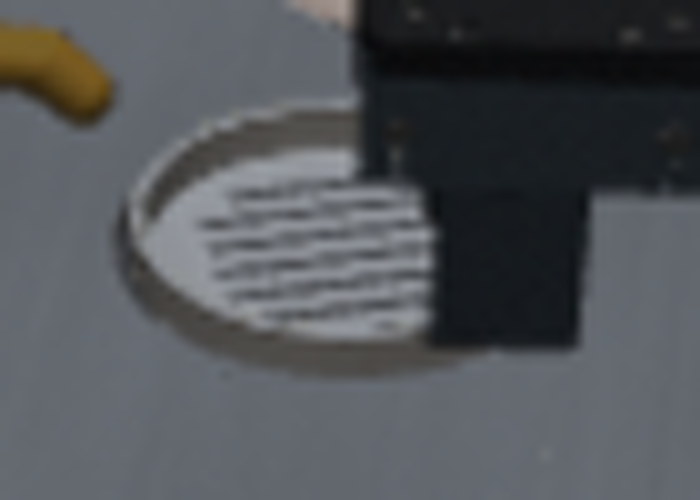

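View pics/top8c.png

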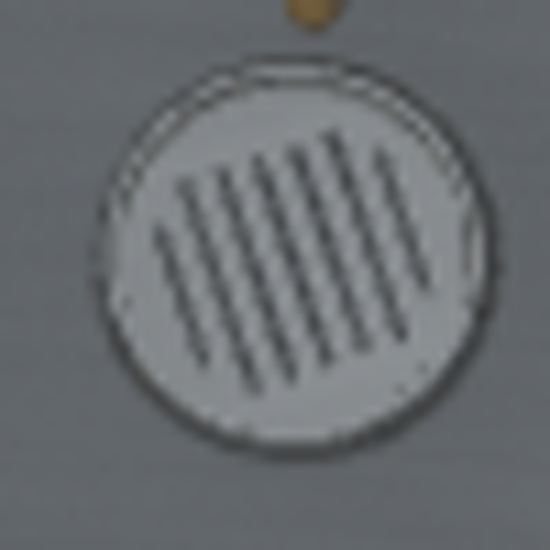

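```bash
python3 - <<'E'
from ov import *
import pickle
f=pickle.load(open('side8.pkl','rb'))
ov(f,[(481.8,-20,47,63,(0,0,255)),(481.3,-16,35,68,(0,255,255)),(481.8,-20,31,57,(0,255,0))],'s8a.png',(205,255,280,350),10)
f=pickle.load(open('top8.pkl','rb'))
ov(f,[(480.5,-19.5,47,63,(0,0,255)),(480,-18.5,35,68,(0,255,255))],'t8a.png',(205,255,262,312),11)
E
```

```text
(no output)
```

View pics/s8a.png

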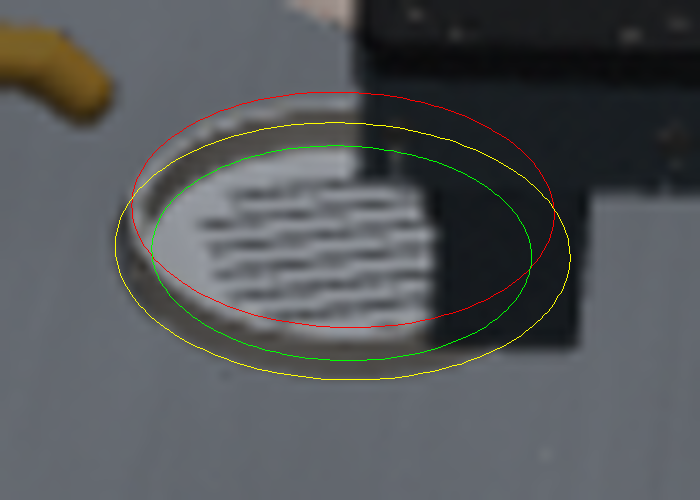

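View pics/t8a.png

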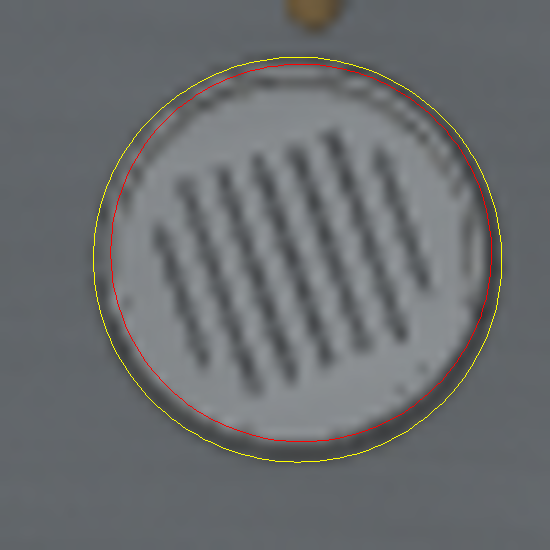

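Seated. The top view shows a dark ring all round, with the rim at about (480,-18.5) matching the seated overlay. In the side view, with its known ~3 mm bias, the rim fits a flat tray at z=47. Next is the valve: I turn the jaw across the lever and approach from above.

{"fn": "jog_arm", "kwargs": {
  "series": [
    [[20,-17,0],[0,0,0.119],0.7],
    [[41,-34,0],[0,0,0.238],0.7],
    [[62,-51,0],[0,0,0.357],0.7],
    [[82,-68,0],[0,0,0.476],0.7],
    [[103,-85,0],[0,0,0.595],0.7]
  ]
}}

```text
time_s: 9.03
ee_pos: [528.7, 133.7, 379.9]
ee_rot: [-179.2, 0.2, -50.0]
force: [-0.1, 0.2, 0.4]
gripper_width: 63.8
```

{"fn": "jog_arm", "kwargs": {
  "series": [
    [[20,-17,0],[0,0,0.119],0.7],
    [[41,-34,0],[0,0,0.238],0.7],
    [[62,-51,0],[0,0,0.357],0.7],
    [[82,-68,0],[0,0,0.476],0.7],
    [[103,-85,0],[0,0,0.595],0.7]
  ]
}}

```text
time_s: 9.45
ee_pos: [632.3, 46.7, 379.4]
ee_rot: [-179.3, 0.2, -15.6]
force: [0.3, 0.9, -0.4]
gripper_width: 64.0
```

```bash
cat >> fit.py <<'E'
print('lever line',[back(T,*tc(x,y),131).round(1) for x,y in ((262,76.5),(320,78),(370,79))])
E
python3 fit.py|tail -1; python3 -c "
from h import *
s=telemetry.state();print(s['qpos'],s['ee_pos'],s['ee_rot'])"
```

```text
lever line [array([631. ,  80.5, 131. ]), array([630.6,  35.9, 131. ]), array([630.6,  -2.4, 131. ])]
[ 3.01056216 24.52450819 83.71306606  0.80564511 71.75462901 18.34479063] [632.25571193  46.70501512 379.42342626] [-179.27178565    0.23501795  -15.5849237 ]
```

{"fn": "jog_arm", "kwargs": {
  "series": [
    [[-1,3,0],[0,0,0.085],0.7],
    [[-1,3,0],[0,0,0.17],0.7],
    [[-1,3,0],[0,0,0.255],0.7],
    [[-1,3,-15],[0,0,0.255],0.7],
    [[-1,3,-30],[0,0,0.255],0.7]
  ]
}}

```text
time_s: 9.87
ee_pos: [631.3, 48.7, 349.5]
ee_rot: [-179.3, 0.1, -1.0]
force: [0.1, 0.1, -0.1]
gripper_width: 63.7
```

```bash
python3 - <<'E'
from ov import *
for n,b,s in (('side',(140,260,225,345),5),):
    f=grab(n,n+'9.png')
    ov(f,[],n+'9c.png',b,s)
s=telemetry.state();print(s['ee_pos'],s['ee_rot'])
E
```

```text
[630.34074649  48.67132562 345.45699683] [-179.36343043    0.5801395    -1.0103626 ]
```

View pics/side9c.png

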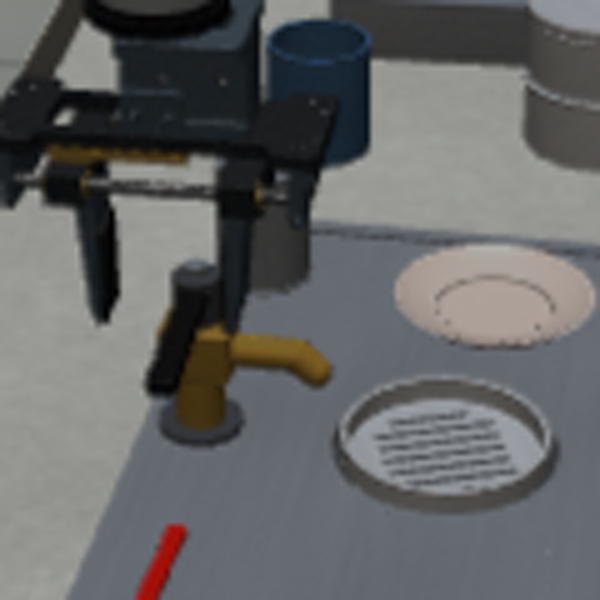

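```bash
python3 - <<'E'
from ov import *
import pickle
f=pickle.load(open('side8.pkl','rb'))
for P in ((631,49.5,137),(631,87,137),(630.5,-25,137),(598,48.7,154.5),(663,48.7,154.5)):
    print(P,((proj(f,P)-[225,140]+.5)*5-.5).round())
E
```

```text
(631, 49.5, 137) [173. 344.]
(631, 87, 137) [160. 380.]
(630.5, -25, 137) [197. 277.]
(598, 48.7, 154.5) [231. 320.]
(663, 48.7, 154.5) [116. 313.]
```

The projections agree with the picture: lever tip at (160,385), fingers on either side at (231,320) and (103,315). I descend and grip gently.

{"fn": "jog_arm", "kwargs": {
  "series": [
    [[0.5,1,-12],[0,0,0],0.7],
    [[0.5,1,-24],[0,0,0],0.7],
    [[0.5,1,-36],[0,0,0],0.7],
    [[0.5,1,-43],[0,0,0],0.6],
    [[0.5,1,-43],[0,0,0],0.5]
  ]
}}

```text
time_s: 10.33
ee_pos: [630.3, 49.1, 300.7]
ee_rot: [-179.4, 0.8, -1.0]
force: [-0.6, -0.5, -0.3]
gripper_width: 53.5
```

{"fn": "jog_arm", "kwargs": {
  "series": [
    [[0,0,0],[0,0,0],0.4],
    [[0,0,0],[0,0,0],0.3],
    [[0,0,0],[0,0,0],0.25],
    [[0,0,0],[0,0,0],0.15],
    [[0,0,0],[0,0,0],0.15]
  ],
  "squeeze": 8
}}

```text
time_s: 10.75
ee_pos: [630.7, 49.2, 301.5]
ee_rot: [-179.4, 0.6, -1.0]
force: [2.6, 0.8, -0.8]
gripper_width: 20.3
```

```bash
python3 - <<'E'
from ov import *
for n,b,s in (('side',(140,260,225,345),5),('top',(165,275,205,375),4.6)):
    f=grab(n,n+'10.png')
    ov(f,[],n+'10c.png',b,s)
s=telemetry.state();print(s['ee_pos'],s['ee_rot'],s['force'],s['gripper_width'])
E
```

```text
[630.8548157   49.24063763 301.40153539] [-179.39672552    0.63338011   -0.99626621] [2.09137542 1.10274616 0.02317287] 19.17868521524099
```

View pics/side10c.png

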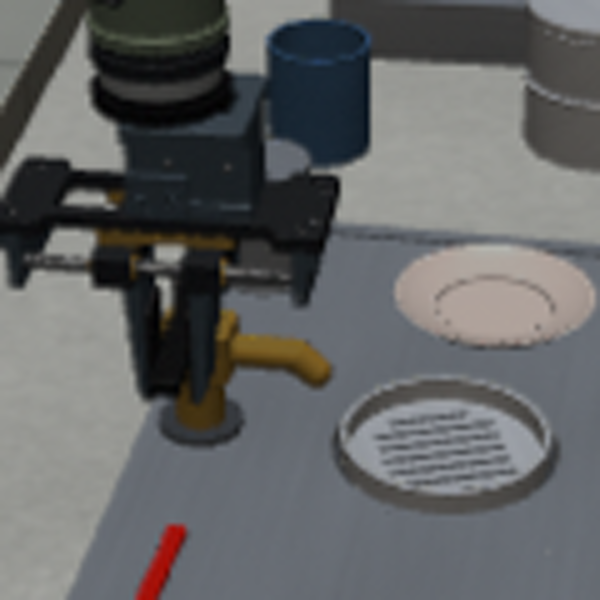

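Gripped at 19.2 mm, which fits the 18 mm bar. I'll swing it counter-clockwise about the axis (630.5,-25), turning the tool with the lever.

{"fn": "jog_arm", "kwargs": {
  "series": [
    [[-5.3,-0.2,0],[0,0,0.07],0.15],
    [[-10.5,-0.7,0],[0,0,0.14],0.15],
    [[-16.2,-1.6,0],[0,0,0.22],0.15],
    [[-21.5,-3,0],[0,0,0.29],0.15],
    [[-26.2,-4.6,0],[0,0,0.36],0.15]
  ]
}}

```text
time_s: 11.27
ee_pos: [605.3, 44.8, 301.4]
ee_rot: [-179.4, 0.4, 19.9]
force: [3.9, 0.4, -3.9]
gripper_width: 18.4
```

```bash
python3 - <<'E'
from ov import *
for n,b,s in (('top',(165,275,205,375),4.6),):
    f=grab(n,n+'11.png')
    ov(f,[],n+'11c.png',b,s)
s=telemetry.state();print(s['ee_pos'],s['ee_rot'],s['force'],s['torque'],s['gripper_width'])
E
```

```text
[604.55052588  44.53916396 301.48743184] [-179.44280066    0.51849458   19.98800246] [ 3.75175168  0.18721618 -2.35599982] [ 0.03145522 -0.6356187   0.2873975 ] 18.414162682683852
```

View pics/top11c.png

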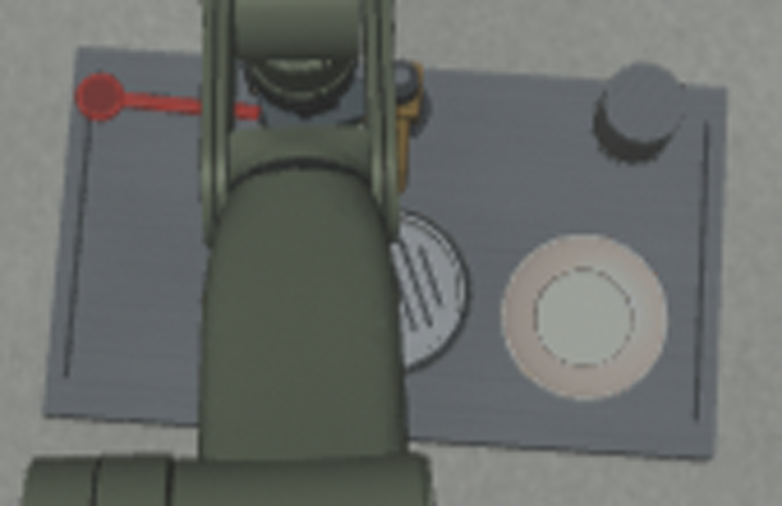

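{"fn": "jog_arm", "kwargs": {
  "series": [
    [[-5,-2.1,0],[0,0,0.075],0.15],
    [[-10,-4.7,0],[0,0,0.15],0.15],
    [[-14.6,-7.4,0],[0,0,0.22],0.15],
    [[-19,-10.5,0],[0,0,0.29],0.15],
    [[-23,-13.6,0],[0,0,0.356],0.15]
  ]
}}

```text
time_s: 11.73
ee_pos: [582.2, 31.4, 301.4]
ee_rot: [-179.5, 0.4, 40.5]
force: [5.0, 1.4, -3.5]
gripper_width: 17.9
```

{"fn": "jog_arm", "kwargs": {
  "series": [
    [[0,0,0],[0,0,0],0.15],
    [[0,0,0],[0,0,0],0.3],
    [[0,0,0],[0,0,0],0.4],
    [[0,0,0],[0,0,0],0.5],
    [[0,0,0],[0,0,0],0.6]
  ]
}}

```text
time_s: 12.15
ee_pos: [582.1, 31.5, 301.5]
ee_rot: [-179.5, 0.4, 40.5]
force: [-0.1, -0.2, -0.6]
gripper_width: 42.0
```

Released. I'll rise straight up and move clear so I can check.

{"fn": "jog_arm", "kwargs": {
  "series": [
    [[0,0,15],[0,0,0],0.6],
    [[0,0,40],[0,0,0],0.6],
    [[0,0,75],[0,0,0],0.6],
    [[-20,20,95],[0,0,0],0.6],
    [[-50,45,100],[0,0,0],0.6]
  ]
}}

```text
time_s: 12.57
ee_pos: [534.0, 76.0, 405.4]
ee_rot: [-179.8, -0.0, 40.2]
force: [0.9, 1.1, 0.4]
gripper_width: 54.6
```

{"fn": "jog_arm", "kwargs": {
  "series": [
    [[-20,35,0],[0,0,0],0.6],
    [[-40,70,0],[0,0,0],0.6],
    [[-60,105,0],[0,0,0],0.6],
    [[-80,140,0],[0,0,0],0.6],
    [[-100,175,0],[0,0,0],0.6]
  ]
}}

```text
time_s: 12.98
ee_pos: [432.7, 252.3, 405.7]
ee_rot: [-179.8, -0.1, 40.2]
force: [0.9, 0.2, -0.2]
gripper_width: 54.7
```

{"fn": "jog_arm", "kwargs": {
  "series": [
    [[-5,35,0],[0,0,0],0.6],
    [[-10,70,0],[0,0,0],0.6],
    [[-20,105,0],[0,0,0],0.6],
    [[-30,140,0],[0,0,0],0.6],
    [[-40,170,0],[0,0,0],0.6]
  ]
}}

```text
time_s: 13.4
ee_pos: [391.7, 424.4, 405.8]
ee_rot: [-179.8, -0.1, 40.2]
force: [1.3, 0.2, -0.2]
gripper_width: 54.6
```

```bash
python3 - <<'E'
from ov import *
import pickle
for n,b,s in (('side',(160,260,225,365),5.5),('top',(165,275,205,375),4.6)):
    f=grab(n,n+'12.png'); pickle.dump(f,open(n+'12.pkl','wb'))
    ov(f,[],n+'12c.png',b,s)
s=telemetry.state();print(s['ee_pos'],s['ee_rot'],s['force'])
E
```

```text
[391.15485267 425.93241886 405.3372596 ] [-1.79682436e+02 -9.02499413e-02  4.03928569e+01] [ 0.77611603 -0.67129263 -0.48025983]
```

View pics/side12c.png

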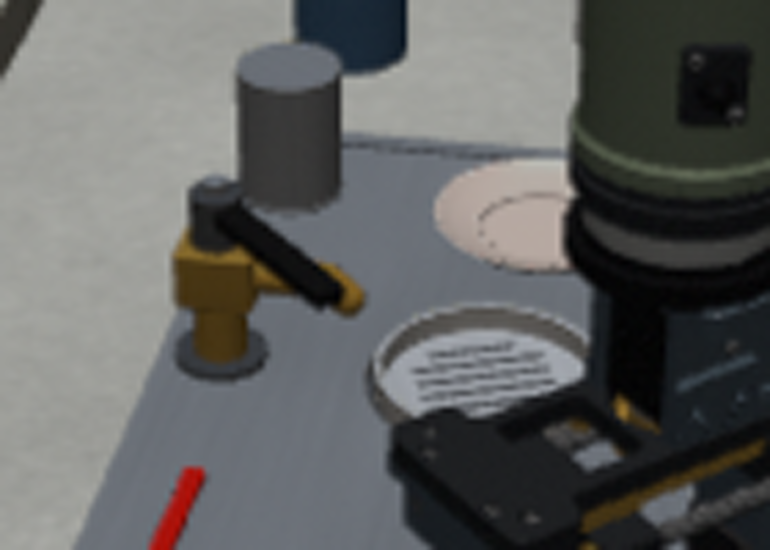

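View pics/top12c.png

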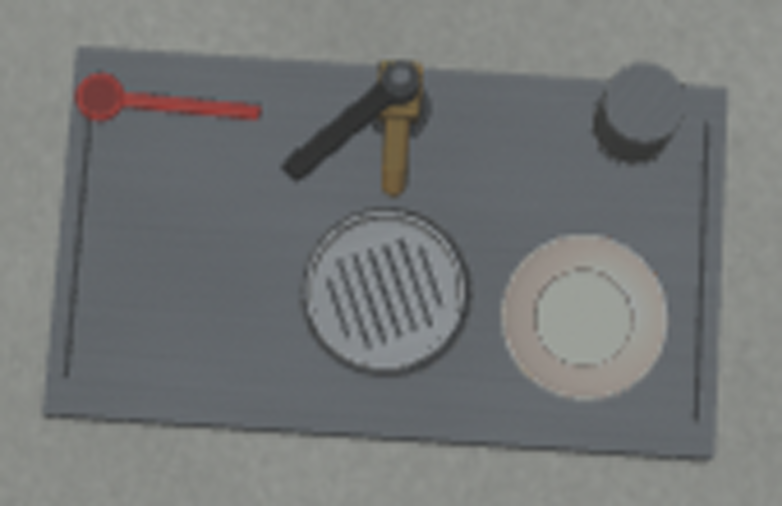

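```bash
cat >> fit.py <<'E'
a=back(T,*tc(370,100),131);b=back(T,*tc(291,171),131)
d=b-a; print('tip',b,'edge dir local deg',np.degrees(np.arctan2(d[1],d[0])-p[2])-90)
ax=dw(p,(115,0,131)); 
for A in (ax[:2],(630.2,-24.5)):
    d=b[:2]-A; print(np.hypot(*d),np.degrees(np.arctan2(d[1],d[0])-p[2])-90)
# dark pixels PCA
F=pickle.load(open('top12.pkl','rb'))['pixels'].astype(int).sum(2)
S12=pickle.load(open('side12.pkl','rb'))
yx=np.argwhere(F[178:206,264:289]<130)+[178,264]
P=np.array([back(T,u,v,131)[:2] for v,u in yx]); w=np.linalg.svd(P-P.mean(0))[2][0]; w*=np.sign(w[1])
print(len(P),P.mean(0),'PCA deg',np.degrees(np.arctan2(w[1],w[0])-p[2])-90)
sd=lambda x,y:((x+.5)/5.5-.5+225,(y+.5)/5.5-.5+160)
t=back(S12,*sd(330,288),137);d=t[:2]-ax[:2];print('side tip',t,np.hypot(*d),np.degrees(np.arctan2(d[1],d[0])-p[2])-90)
E
python3 fit.py|tail -5
```

```text
55 tray T [479.12399954 -13.38784584  65.47897601]
lever line [array([631. ,  80.5, 131. ]), array([630.6,  35.9, 131. ]), array([630.6,  -2.4, 131. ])]
tip [557.4771337  56.3495281 131.       ] edge dir local deg 46.267684210793675
109.53658799132764 44.456527610467674
108.74401812338013 44.494584006480096fit.py:40: RuntimeWarning: Mean of empty slice.
  P=np.array([back(T,u,v,131)[:2] for v,u in yx]); w=np.linalg.svd(P-P.mean(0))[2][0]; w*=np.sign(w[1])
  ret = ret.dtype.type(ret / rcount)
Traceback (most recent call last):
  File "fit.py", line 40, in <module>
    P=np.array([back(T,u,v,131)[:2] for v,u in yx]); w=np.linalg.svd(P-P.mean(0))[2][0]; w*=np.sign(w[1])
                                                       ~~~~~~~~~~~~~^^^^^^^^^^^^^
numpy.linalg.LinAlgError: 1-dimensional array given. Array must be at least two-dimensional
```

The lever reads 44.5 to 46.3° with its tip about 110 mm from the axis, close to the given 112 mm. The tray is ringed by an even gap and the gripper is clear of everything, so I'm handing in.

```bash
python3 -c "
from h import *
s=telemetry.state();print(s['time_s'],abs(s['qvel']).max());print(env.job_done())"
```

```text
13.5 3.457946071564412
the job is handed in; nothing more can be done
None
```

I slid the tray into the recess and turned the valve lever to about half open. The job was handed in at 13.5 s of robot time; it gives no verdict, so the results below are my own camera checks.

- **Tray:** I pushed it from inside its rim, without lifting it. After the first push it was still about 5 mm short, apparently resting on the recess edge. I went back in and pushed a few mm more, and it dropped. My last pictures show an even dark gap all round. The tray is centred within about 2 mm, and the rim height fits a flat, seated tray.
- **Valve:** I gripped the lever, swung it and let go. The top image puts it at 44.5–46.3° from closed (allowed: about 36–54°), with the gripper clear of everything.
- **Other things:** the saucer, spoon and tumbler look unmoved in the last top view. I did not measure any of the bystanders again, and I did not check the snack box, tiffin or mug again.

**Checks that failed or disagreed:**
- The two cameras differ by about 3–4 mm in y, which I allowed for.
- My extra lever-angle check (fitting the dark pixels) found no pixels and failed, so it adds nothing. The side-view lever check after it in the same script never ran.
- At hand-in the last reading still showed up to 3.5°/s of joint speed.

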